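# Reset a syringe tray's locking divider and load the long syringe

## Robot

A 6-joint arm with a two-finger parallel gripper is mounted at the origin on the work surface. World frame = base frame: x ahead of the robot, y to its left, z up, the work surface at z = 0. Lengths are in m, angles in degrees, forces in N, time in s.
With the tool pointing down it reaches from about 0.3 to 0.85 m from the base axis. Payload 4.2 kg.
Tool frame: the origin (TCP) lies midway between the tips of the shut fingers; the grasp point (between the pads) lies 19 mm behind it; z points along the fingers, y is the line along which they close (so a half turn about z gives the same grasp; the last joint's range is limited). The gripper opens to 91 mm and grips with 3 to 60 N. Pads are 32 mm wide; open, the fingers measure 118 mm over their backs; the gripper's body (76 mm by 178 mm) begins 60 mm behind the grasp point.
Start: joints at [66.578, 18.312, 89.639, -0, 72.044, -1.146], TCP at [0.218, 0.532, 0.214] pointing down, gripper open.
Joint ranges: [-177.97, 177.97], [-48.28, 115.42], [12.27, 149.76], [-77.06, 257.06], [2.81, 150.46], [-146.56, 146.56]. Speed limits (degrees/s): [147.25, 147.25, 180, 180, 180, 180].

## Interface

Orientations are given as a 3x3 rotation matrix whose columns are the frame's x, y, z axes.
In Python, from cell import r gives the robot as it stands.
- The arm moves only by the tool move_arm, never from a script. Its argument "rows" is one flat list of numbers, 7 for each row, row after row: the opening, from 0 (shut) to 1 (fully open), then the shift along the tool's x, y, z in m, then the turn, a rotation vector about the tool's x, y, z in rad. A call has 1 to 20 rows; each row shifts and turns the commanded pose from where the row before left it, along the tool's axes as they then stand; what a row does not reach is not made up. A row lasts 1/8 s, in which the tool goes at most 62.5 mm and 10.7 degrees, less where a joint would pass 70% of its speed; a pose out of reach is approached as far as the arm can. A call with a gripper value outside its range is refused whole. The fingers move at their own pace and stop on an object; the grip force is fixed at half the most. Time passes only in rows, so rows that do not move let the fingers close. It gives the time, the measured TCP pose, the force, the opening and the grip force at its end, in the units of the state.
- r.read_state(): the state, without advancing time (a new reading comes with each control period).
- r.snapshot(name): name is "scene" or "side" or "wrist"; returns (picture, depth): 420x560x3 uint8, red, green, blue; 420x560 float32, m along the optical axis (not along the pixel's ray), 0 where there is no reading.
- r.get_calibration(name): a dict with "fov_y" (degrees; the focal length in pixels is half the picture's height over the tangent of half this angle, whatever the lens; pixels are square), "cx", "cy" (the principal point, pixels), "R" (3x3) and "t" (3): a world point X has camera coordinates R X + t. Camera axes: x right, y down, z forward; pixel columns grow to the right and rows downward; lengths in m; the calibration is good to about 2 mm. The wrist camera is an equidistant fisheye: a pixel r from the principal point sees the ray r / f radians off the axis. A picture is of the moment at which its call begins: read the wrist's pose just before it. get_calibration takes no time and is no camera call; for the wrist camera it gives the pose at the moment of the call.
- r.sign_off(): hands the job in; it is judged then, once.
The state is a dict: "time_s": time; "q": joint angles; "qvel": joint speeds; "effort": joint torques, N m; "eef_pos": TCP position; "ee_rot": TCP orientation; "contact_force": force on the tool from outside, world axes, zero at the start; "torque": the same for the moment, N m; "opening": finger opening in m; "gripper_force": force on a finger pad.
Only numpy, scipy, OpenCV 4.12 (cv2) and the standard library are available. Lean on these libraries where they do the work, as an engineer would, in place of code of your own. Each camera call takes 0.05 s, during which the arm holds its last target. There are 200 camera calls.

## Task

The blue divider in the syringe tray leaves the left compartment too short for the long syringe with the green plunger. Pull the divider's red sprung handle out to its stop to free the pin, slide the divider to the right until the long syringe will fit on the left while the short syringes on the right keep their room undisturbed, and let the pin spring fully home in a rail hole. Then lay the long syringe down, without dropping it, flat and lengthwise in the left compartment, and leave everything else as it was.

Things in the scene. Friction and masses are not known exactly. Their poses are not given: they have to be found in the camera images.
- tray: Open metal tray fixed to the bench, inside 150 (x) by 320 (y) mm, 29 deep; walls and floor 3 mm, rim 32 mm above the bench. Origin: centre of its underside, on the bench. Tray x points across it away from the robot, y along it to the robot's left, z up. Left compartment: between divider and +y end; right one: between divider and -y end.
- rail_hole (a point): Centre of the hole at tray y = 0, on the front face (tray x = -90 mm, 21 mm up) of the dark steel index rail that runs along the tray's front wall, outside: 12 mm thick, top 30 mm above the bench. Fifteen 6 mm holes every 10 mm from tray y = -60 to 80 mm, each with a white tick on the rail's top.
- divider (a joint): Tray y (m) of the blue cross divider's middle plane, -0.066 to 0.086, growing to the left. At u mm the left compartment is 157 - u mm long, the right one 157 + u. Its 40 mm wide steel bracket straps over the front rim (top 38 mm above the bench) and carries the catch. With the pin out it slides with about 1 N of friction. It starts locked in one of the holes from 0 to 60 mm.
- divider_mid (a point): Middle of the divider's top edge, at tray x = 0, 33 mm above the bench; axes parallel to the tray's.
- catch (a joint): How far (m) the red handle with its 5 mm pin is pulled out along tray -x: 0 = pin home in a hole, 0.016 = stop. A spring pulls it home, 5 N at 0 to 9 N at the stop. The divider is locked below about 0.007, free above 0.010. Let go between holes, the round-nosed pin normally slips into the nearer one; a reading that stays above 0.003 means it stands on the metal between holes: nudge sideways.
- pull_bar (a point): Middle of the front bar of the red D-shaped handle. The D lies level, 21 mm above the bench, 8.4 mm round bar; front bar 69 mm long, along tray y. Its opening, from the front bar towards the tray, is 46 (x) by 60 (y) mm, clear above and below: closed fingers can reach down into it and hook bar or side legs. At catch = 0 it is at tray x = -178 mm, at the divider's y; moves with both joints.
- long_syringe: Capped syringe 165 mm long, clear barrel 21 mm across, green plunger, orange cap, 45 g, loose on the bench left of the tray. Origin: underside at mid-length, axis 10.5 mm above; x runs along it to the cap. Barrel x = -28 to 64 mm (grip there, balances near 10), flat-sided flange 38 wide, 21 high at x = -30, so it does not roll; rod and 21 mm thumb disc to -82.5, 8 mm cap to 82.5.
- long_syringe_nozzle (a point): Cap end of the long syringe, on its axis.
- long_syringe_thumb (a point): Thumb-disc end of the long syringe, on its axis.
- short_a: Short syringe, 105 mm long, barrel 13 mm across, white plunger, blue cap, lying lengthwise (along tray y) in the right compartment, its left end at about tray y = -47 mm. Origin: underside at mid-length. To be left where it is.
- short_b: Second short syringe, same as short_a, beside it in the right compartment. To be left where it is.
- saline_jar: Amber jar with white lid, 54 mm across, 85 mm tall, bystander on the bench. Origin: centre of underside.
- dish: Closed clear culture dish, 62 mm across, 16 mm high, bystander on the bench. Origin: centre of underside.
- marker: Blue marker pen with white cap, 121 mm long, 13 mm thick, bystander on the bench. Origin: underside near mid-length, x along it.
Mind the look-alikes: they are no part of the job. What is shaped like the long_syringe but purple is not meant.

How it is judged (in metres and radians):
On the way, in this order (a step that is already met when the one before it is completed fails the run):
1. the red handle has been pulled out to its stop (value of joint catch above 0.0145 m), for 0.1 s.
2. the divider is locked at a hole from -10 to -50 mm, where both lengths of syringe have room, the pin fully home (value of joint divider between -0.053 and -0.007 m and value of joint catch below 0.003 m), for 0.2 s.
At the end, for the whole second after the job is handed in: Divider at a hole from -10 to -50 mm, pin home (within 3 mm); long syringe at rest on the left compartment's floor, flat (ends within 5.5 mm of resting height), lengthwise (within 14 degrees, either way round); short syringes within 12 mm and bystanders within 20 mm of where they were (all of step 2 and z of each of long_syringe_nozzle, long_syringe_thumb in the frame of tray below 0.019 m and y of each of long_syringe_nozzle, long_syringe_thumb in the frame of tray below 0.162 m and y of each of long_syringe_nozzle, long_syringe_thumb in the frame of divider_mid above 0 m and x of long_syringe in the frame of tray between -0.075 and 0.075 m and angle between the x axis of long_syringe and the y axis of tray, either way round below 0.25 rad and linear speed of long_syringe below 0.02 m/s and distance of each of short_a, short_b from where it was at the start of the episode below 0.012 m and distance of each of saline_jar, dish, marker from where it was at the start of the episode below 0.02 m); the robot touches nothing.
It fails at once if a short syringe is shifted by more than 12 mm (distance of any of short_a, short_b from where it was at the start of the episode above 0.012 m).
It fails at once if the jar, dish or marker is shifted by more than 20 mm (distance of any of saline_jar, dish, marker from where it was at the start of the episode above 0.02 m).
It fails at once if the long syringe is dropped into the tray (faster than 0.6 m/s, over the tray, less than 50 mm above its resting height) (z of long_syringe in the frame of tray below 0.053 m and x of long_syringe in the frame of tray between -0.075 and 0.075 m and y of long_syringe in the frame of tray between -0.16 and 0.16 m and linear speed of long_syringe above 0.6 m/s).
It also fails if it takes over 66 s, if anything falls off the work surface, if the arm or the gripper's body presses on something with over 40 N, if the wrist force passes 120 N, or if a joint passes its speed limit or range.

## Working session

There is one attempt and no reset: what is moved stays moved. The work goes in short steps, Python scripts to look and compute and a tool call to move; the robot and the scene stay as the last step left them, time stands still between calls to the robot, and variables do not carry over. Pictures are saved under pics/ and viewed, at most 10 in all, crops included, and the job is handed in when it is done.

Besides the shell and the picture viewer there is one more tool, called after "Emit:" as name(argument=value, ...) on one line, values as JSON. move_arm: Moves the arm, as the interface text tells. Its arguments: {"type":"object","properties":{"rows":{"type":"array"}},"required":["rows"]}

```bash
mkdir -p pics; cat > h.py <<'E'
import numpy as np, cv2
from cell import r
def snap(n,f=None):
    c=r.get_calibration(n); p,d=r.snapshot(n)
    if f: cv2.imwrite('pics/'+f,cv2.cvtColor(p,cv2.COLOR_RGB2BGR))
    return p,d,c
def foc(c): return 210/np.tan(np.radians(c['fov_y'])/2)
def ray(c,u,v,fish=False):
    f=foc(c); x=(u-c['cx'])/f; y=(v-c['cy'])/f
    if fish:
        t=np.hypot(x,y); s=np.sin(t)/max(t,1e-9); d=np.array([x*s,y*s,np.cos(t)])
    else: d=np.array([x,y,1.])
    R=np.array(c['R']);t=np.array(c['t'])
    return -R.T@t, R.T@d
def onplane(c,u,v,z,fish=False):
    o,d=ray(c,u,v,fish); return o+d*(z-o[2])/d[2]
def cloud(d,c):
    f=foc(c); v,u=np.mgrid[:420,:560]
    P=np.stack([(u-c['cx'])/f*d,(v-c['cy'])/f*d,d],-1)
    return (P-np.array(c['t']))@np.array(c['R'])
E
python3 - <<'E'
from h import *
import pickle
D={}
for n in('scene','side'): D[n]=snap(n,n+'0.png')
pickle.dump(D,open('d.pkl','wb'))
for n in D:
  c=D[n][2]; print(n,c['fov_y'],c['cx'],c['cy'],-np.array(c['R']).T@np.array(c['t']))
a=np.hstack([cv2.imread('pics/scene0.png')])
s=r.read_state();print(s['time_s'],s['eef_pos'],s['ee_rot'],s['opening'])
E
```

```text
scene 47.04700257984728 275.47719247723484 205.7409294947863 [1.12902268 0.46480544 0.9350248 ]
side 53.04730354777486 278.0537333687929 210.60238232280167 [ 0.14850896 -0.4040074   0.78391541]
0.1 [0.2177997  0.5317117  0.21322209] [[-9.25368058e-01  3.79069359e-01 -6.15023445e-04]
 [ 3.79069856e-01  9.25366993e-01 -1.40430199e-03]
 [ 3.67945421e-05 -1.53263305e-03 -9.99998825e-01]] 0.09144454627633603
```

View pics/scene0.png

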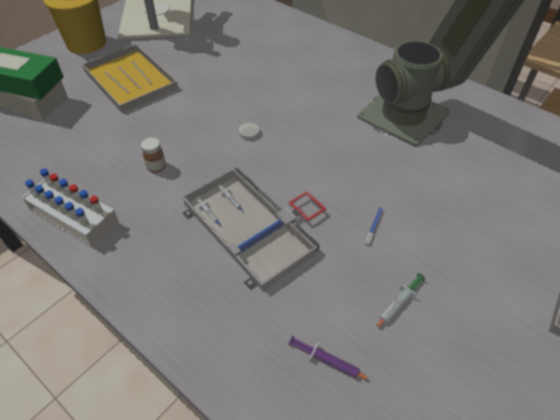

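View pics/side0.png

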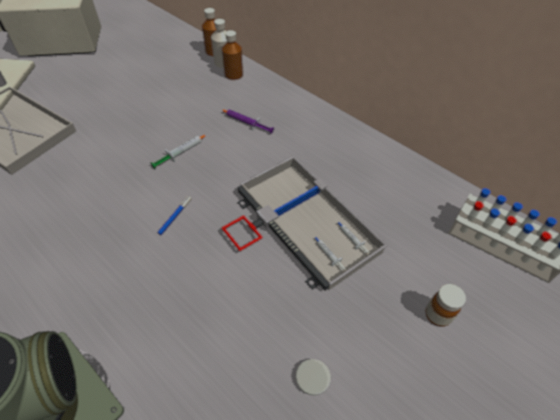

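The scene view shows the tray at about (250,228), the red handle at (307,207) and the blue divider at (262,235). There are two candidate syringes: green plunger with a clear barrel at (402,300), and purple at (328,358). The green one fits the description. In the side view they're at (178,151) for green and (248,121) for purple.

```bash
cat > m.py <<'E'
from h import *
import pickle
D=pickle.load(open('d.pkl','rb'))
def mask(p,lo,hi,lo2=None,hi2=None):
    h=cv2.cvtColor(p,cv2.COLOR_RGB2HSV); m=cv2.inRange(h,lo,hi)
    return m|cv2.inRange(h,lo2,hi2) if lo2 else m
def roi(m,b):
    o=np.zeros_like(m);o[b[1]:b[3],b[0]:b[2]]=m[b[1]:b[3],b[0]:b[2]];return o
B={'scene':dict(tray=(175,160,330,295),h=(285,190,330,225),dv=(230,215,290,252),s=(365,265,430,335)),
   'side':dict(tray=(230,150,390,295),h=(215,212,266,252),dv=(268,180,325,220),s=(140,125,212,172))}
for n in D:
    p,d,c=D[n];b=B[n]
    red=roi(mask(p,(0,130,80),(8,255,255),(172,130,80),(180,255,255)),b['h'])
    v,u=np.nonzero(red); Q=np.array([onplane(c,x,y,.021)[:2] for x,y in zip(u,v)],np.float32)
    print(n,'red',len(u),cv2.minAreaRect(Q))
    bl=roi(mask(p,(105,120,50),(130,255,255)),b['dv'])
    v,u=np.nonzero(bl); Q=np.array([onplane(c,x,y,.033)[:2] for x,y in zip(u,v)],np.float32)
    print(n,'blue',len(u),cv2.minAreaRect(Q))
    for nm,lo,hi in(('green',(45,100,30),(85,255,255)),('orange',(3,110,80),(18,255,255))):
        v,u=np.nonzero(roi(mask(p,lo,hi),b['s'])); Q=np.array([onplane(c,x,y,.0105)[:2] for x,y in zip(u,v)],np.float32)
        print(n,nm,len(u),Q.mean(0),cv2.minAreaRect(Q))
    X=cloud(d,c); x0,y0,x1,y1=b['tray']; X=X[y0:y1,x0:x1].reshape(-1,3)
    K=X[(X[:,2]>.02)&(X[:,2]<.05)]; print('tray raw',len(K),cv2.minAreaRect(K[:,:2].astype(np.float32)), np.median(X[:,2]))
for n in D:
    q=cv2.imread(f'pics/{n}0.png'); x0,y0,x1,y1=B[n]['tray']; s0=B[n]['s']
    a=cv2.resize(q[y0:y1,x0:x1],(480,int(480*(y1-y0)/(x1-x0)))); t=cv2.resize(q[s0[1]:s0[3],s0[0]:s0[2]],None,fx=4,fy=4)
    H=max(a.shape[0],t.shape[0]); pad=lambda i:cv2.copyMakeBorder(i,0,H-i.shape[0],0,0,cv2.BORDER_CONSTANT)
    cv2.imwrite(f'pics/{n}_crop.png',np.hstack([pad(a),pad(t)])[:600,:800])
E
python3 m.py
```

```text
scene red 64 ((0.4881284832954407, 0.010759707540273666), (0.07207389175891876, 0.056801192462444305), 78.85011291503906)
scene blue 68 ((0.6365559697151184, -0.014053086750209332), (0.004334304481744766, 0.11769260466098785), 79.42716217041016)
scene green 35 [0.49912742 0.32598993] ((0.5004368424415588, 0.3274894058704376), (0.008355533704161644, 0.03929188847541809), 89.38079071044922)
scene orange 18 [0.63513577 0.32059845] ((0.6351180076599121, 0.32060351967811584), (0.004309365060180426, 0.015003231354057789), 84.00933074951172)
tray raw 2385 ((0.5776163935661316, -0.056700676679611206), (0.3334883451461792, 0.26591187715530396), 79.3714599609375) 0.0018545766569477448
side red 293 ((0.48937129974365234, 0.010874547064304352), (0.07619036734104156, 0.0638013705611229), 79.554931640625)
side blue 308 ((0.6344567537307739, -0.024322517216205597), (0.01845739781856537, 0.12302839756011963), 80.35271453857422)
side green 70 [0.5038047  0.32611987] ((0.5045663714408875, 0.32706573605537415), (0.015198935754597187, 0.05033164098858833), 87.75623321533203)
side orange 12 [0.6372196  0.31999767] ((0.6369345188140869, 0.3197258412837982), (0.013686594553291798, 0.006956902332603931), 13.746621131896973)
tray raw 2963 ((0.5780171155929565, -0.05748364329338074), (0.33265483379364014, 0.26510071754455566), 79.39546966552734) 0.0008982476190855259
```

View pics/side_crop.png

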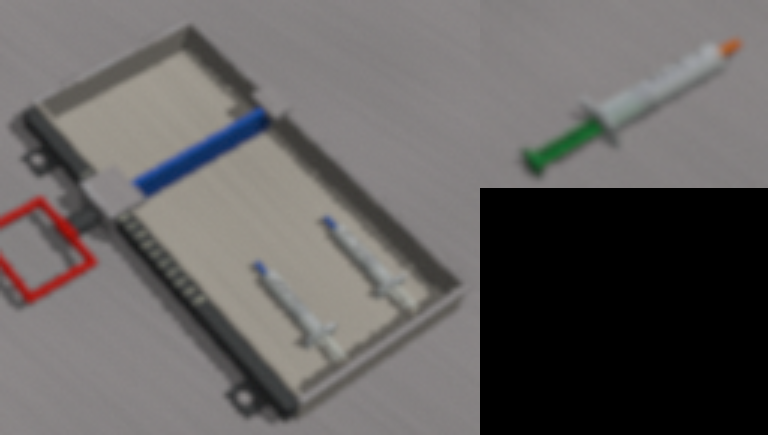

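The crop confirms the target: green plunger, clear barrel, orange cap. The divider is near +50 mm, and the tray's yaw is about -10.6°. I'll turn the tool and hover over the red handle.

Emit:
move_arm(rows=[0.4,0,0,0,0,0,0.171,0.4,0,0,0,0,0,0.171,0.4,0,0,0,0,0,0.171,0.4,0,0,0,0,0,0.171,0.4,0,0,0,0,0,0.171,0.4,0,0,0,0,0,0.171,0.4,0,0,0,0,0,0.171,0.4,0,0,0,0,0,0.17,0.4,-0.042,0.03,0.005,0,0,0,0.4,-0.042,0.03,0.005,0,0,0,0.4,-0.042,0.03,0.005,0,0,0,0.4,-0.042,0.03,0.005,0,0,0,0.4,-0.042,0.03,0.005,0,0,0,0.4,-0.042,0.03,0.005,0,0,0,0.4,-0.042,0.03,0.005,0,0,0,0.4,-0.042,0.03,0.005,0,0,0,0.4,-0.042,0.03,0.005,0,0,0,0.4,-0.042,0.03,0.005,0,0,0,0.4,-0.042,0.035,0.005,0,0,0,0.4,0,0,0,0,0,0])

```text
time_s: 2.6
eef_pos: [0.4633, 0.0137, 0.1583]
ee_rot: [[0.189, 0.982, -0.001], [0.982, -0.189, -0.0], [-0.001, -0.001, -1.0]]
contact_force: [-0.2, -0.0, 0.2]
opening: 0.0365
gripper_force: 0.0
```

```bash
cat > t.py <<'E'
from h import *
a=np.radians(-10.6); tx=np.array([np.cos(a),np.sin(a)]); ty=np.array([-tx[1],tx[0]])
def tr(P): P=np.asarray(P)[...,:2]; return np.stack([P@tx,P@ty],-1)*1000
def st():
    s=r.read_state(); R=np.array(s['ee_rot']); print('t',round(s['time_s'],2),'tcp(tray axes mm)',tr(s['eef_pos']).round(1),'z',round(s['eef_pos'][2]*1000,1),'yaw y',np.degrees(np.arctan2(R[1,1],R[0,1])).round(2),'tilt',R[:,2].round(4),'F',np.round(s['contact_force'],1),'open',round(s['opening'],4),'gf',s['gripper_force']);return s
E
python3 - <<'E'
from t import *
st()
p,d,c=snap('wrist','w1.png')
print(c['fov_y'],c['cx'],c['cy'],-np.array(c['R']).T@np.array(c['t']))
E
```

```text
t 2.6 tcp(tray axes mm) [452.8  98.7] z 158.3 yaw y -10.89 tilt [-6.e-04 -4.e-04 -1.e+00] F [-0.2 -0.   0.2] open 0.0365 gf 0.0
65.70646984690485 279.5537070577437 210.80950271861252 [0.47637159 0.07792345 0.32816157]
```

View pics/w1.png

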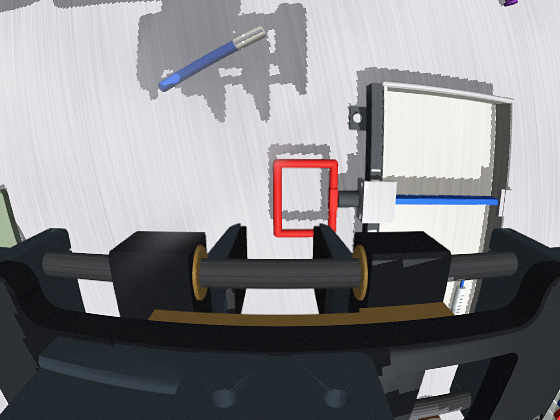

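The wrist view shows the red D at columns 275–337, rows 160–236. The front bar is the left one, at u≈278. The fingers point at the area just below it (u≈235–320), the divider is at row 200, and the tray's left end wall is at row ~90.

```bash
python3 - <<'E'
from t import *
p=cv2.cvtColor(cv2.imread('pics/w1.png'),cv2.COLOR_BGR2RGB); c=r.get_calibration('wrist')
h=cv2.cvtColor(p,cv2.COLOR_RGB2HSV)
m=cv2.inRange(h,(0,150,80),(8,255,255))|cv2.inRange(h,(172,150,80),(180,255,255)); m[:,:265]=0;m[:150]=0;m[245:]=0;m[:,345:]=0
f=lambda u,v,z:tr(onplane(c,u,v,z,True))
def P(m,z): v,u=np.nonzero(m); return np.array([onplane(c,x,y,z,True)[:2] for x,y in zip(u,v)],np.float32)
Q=P(m,.021); R=cv2.minAreaRect(Q); print(R, 'centre tray',tr(np.array(R[0])))
T=tr(Q); fb=T[T[:,0]<T[:,0].min()+9]; print('front bar mean',fb.mean(0),T.min(0),T.max(0), 'line',np.degrees(np.arctan(np.polyfit(fb[:,1],fb[:,0],1)[0])))
b=cv2.inRange(h,(105,130,80),(125,255,255)); b[:, :380]=0; b[:190]=0;b[215:]=0
Q=P(b,.033); print('blue',cv2.minAreaRect(Q),tr(Q).mean(0))
for u,v in((383,83),(512,101),(511,190),(372,82),(372,180)): print(u,v,f(u,v,.031))
E
```

```text
((0.4879666864871979, 0.01416732743382454), (0.07640183717012405, 0.06318297982215881), 79.09880828857422) centre tray [477.03360634 103.68769797]
front bar mean [449.66153209 103.54345562] [445.33887278  65.44440999] [508.63761612 141.804298  ] line 0.17868234620309953
blue ((0.635823130607605, -0.01154903881251812), (0.009408057667315006, 0.12585265934467316), 79.6417236328125) [622.33598663 105.49364768]
383 83 [548.65020288 216.03910537]
512 101 [704.79958873 215.76462666]
511 190 [710.78943483 116.94893967]
372 82 [537.81455413 216.19569604]
372 180 [539.41787006 123.50776914]
```

Emit:
move_arm(rows=[0.4,0.005,-0.003,0.03,0,0,0,0.4,0,0,0.04,0,0,0,0.4,0,0,0.04,0,0,0,0.4,0,0,0.025,0,0,0,0.4,0,0,0.015,0,0,0,0.4,0,0,0,0,0,0,0,0,0,0,0,0,0,0,0,0,0,0,0,0,0,0,0,0,0,0,0,0,0,0,0,0,0,0])

```text
time_s: 3.9
eef_pos: [0.4623, 0.0217, 0.0096]
ee_rot: [[0.184, 0.983, 0.005], [0.983, -0.184, -0.0], [0.001, 0.004, -1.0]]
contact_force: [4.1, -0.7, -0.4]
opening: 0.0075
gripper_force: 30.0
```

```bash
python3 -c "
from t import *
st()"
```

```text
t 3.9 tcp(tray axes mm) [450.4 106.4] z 9.6 yaw y -10.6 tilt [ 0.0045 -0.     -1.    ] F [ 4.1 -0.7 -0.4] open 0.0075 gf 30.00039517879486
```

Emit:
move_arm(rows=[0,0,-0.004,0,0,0,0,0,0,-0.004,0,0,0,0,0,0,-0.004,0,0,0,0,0,0,-0.003,0,0,0,0,0,0,-0.002,0,0,0,0,0,0,0,0,0,0,0,0,0,0,0,0,0,0])

```text
time_s: 4.78
eef_pos: [0.4479, 0.0247, 0.0098]
ee_rot: [[0.184, 0.983, 0.009], [0.983, -0.184, -0.0], [0.001, 0.009, -1.0]]
contact_force: [8.0, -1.9, -3.6]
opening: 0.0073
gripper_force: 30.0
```

```bash
python3 -c "
from t import *
st()"
```

```text
t 4.78 tcp(tray axes mm) [435.7 106.6] z 9.8 yaw y -10.6 tilt [ 9.e-03 -2.e-04 -1.e+00] F [ 8.  -1.9 -3.6] open 0.0073 gf 29.999924898147583
```

Emit:
move_arm(rows=[0,0,-0.002,0,0,0,0,0,0,-0.002,0,0,0,0,0,0,0,0,0,0,0,0,0,0,0,0,0,0])

```text
time_s: 5.28
eef_pos: [0.4467, 0.0253, 0.01]
ee_rot: [[0.184, 0.983, 0.015], [0.983, -0.184, -0.0], [0.002, 0.014, -1.0]]
contact_force: [13.5, -2.7, -7.3]
opening: 0.0075
gripper_force: 30.0
```

```bash
python3 -c "
from t import *
st()"
```

```text
t 5.28 tcp(tray axes mm) [434.4 107. ] z 10.0 yaw y -10.58 tilt [ 1.460e-02 -3.000e-04 -9.999e-01] F [13.5 -2.7 -7.3] open 0.0075 gf 29.998767971992493
```

Emit:
move_arm(rows=[0,-0.002,0.002,0,0,0,0,0,-0.006,0,0,0,0,0,0,-0.008,0,0,0,0,0,0,-0.008,0,0,0,0,0,0,-0.008,0,0,0,0,0,0,-0.008,0,0,0,0,0,0,-0.008,0,0,0,0,0,0,-0.008,0,0,0,0,0,0,-0.008,0,0,0,0,0,0,-0.008,0,0,0,0,0,0,-0.008,0,0,0,0,0,0,-0.006,0,0,0,0,0,0,-0.002,0,0,0,0,0,0,0,0,0,0,0,0,0,0,0,0,0,0,0])

```text
time_s: 7.15
eef_pos: [0.4303, -0.0622, 0.0098]
ee_rot: [[0.184, 0.983, 0.01], [0.983, -0.184, -0.002], [0.0, 0.01, -1.0]]
contact_force: [7.5, -2.3, -4.7]
opening: 0.0077
gripper_force: 30.0
```

```bash
python3 - <<'E'
from t import *
st()
p,d,c=snap('wrist','w2.png')
E
```

```text
t 7.15 tcp(tray axes mm) [434.4  18. ] z 9.8 yaw y -10.63 tilt [ 0.0102 -0.0017 -0.9999] F [ 7.5 -2.3 -4.7] open 0.0077 gf 29.999053180217743
```

View pics/w2.png

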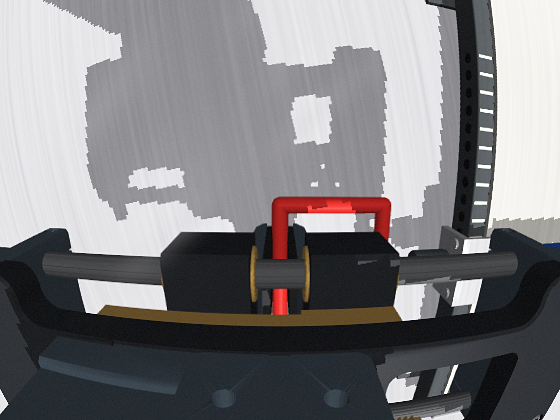

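The slide overshot: I commanded 88 mm, not 80. I'll go back 8 mm to line up with the -30 hole, then check the leg's position.

Emit:
move_arm(rows=[0,0.004,0,0,0,0,0,0,0.004,0,0,0,0,0,0,0,0,0,0,0,0])

```text
time_s: 7.58
eef_pos: [0.4318, -0.0539, 0.0098]
ee_rot: [[0.184, 0.983, 0.01], [0.983, -0.184, -0.001], [0.001, 0.01, -1.0]]
contact_force: [9.2, -0.5, -4.3]
opening: 0.0074
gripper_force: 30.0
```

```bash
python3 - <<'E'
from t import *
st()
p,d,c=snap('wrist','w3.png')
h=cv2.cvtColor(p,cv2.COLOR_RGB2HSV)
m=cv2.inRange(h,(0,150,80),(8,255,255))|cv2.inRange(h,(172,150,80),(180,255,255))
v,u=np.nonzero(m); T=tr(np.array([onplane(c,x,y,.021,True) for x,y in zip(u,v)])); print(T.min(0),T.max(0),'divider y est',T[:,1].max()-38.3)
# ticks: bright spots on rail top
W=(h[...,2]>190)&(h[...,1]<40); W[:,:474]=0; W[:,496:]=0; W[230:]=0
n,l,s,ce=cv2.connectedComponentsWithStats(W.astype(np.uint8))
for i in range(1,n):
    if 8<s[i,4]<200: print(ce[i].round(1),s[i,4],tr(onplane(c,*ce[i],.030,True)).round(1))
E
```

```text
t 7.58 tcp(tray axes mm) [434.3  26.5] z 9.8 yaw y -10.61 tilt [ 0.0102 -0.0012 -0.9999] F [ 9.2 -0.5 -4.3] open 0.0074 gf 29.999113082885742
[430.93917258  -6.33403714] [492.78867159  60.80401129] divider y est 22.504011293841934
[493.7  16.1] 131 [553. 166.]
[485.9  71.5] 41 [544.2 131.5]
[486.   89.6] 44 [543.9 121.4]
[486.3 107.7] 45 [544.1 111.6]
[485.8 126.2] 45 [544.  101.6]
[484.9 144.8] 43 [543.9  91.6]
[484.2 163.2] 41 [544.2  81.7]
[481.9 181.6] 46 [543.7  71.6]
[480.7 200. ] 37 [544.2  61.5]
[478.7 217.2] 36 [544.3  51.9]
```

Emit:
move_arm(rows=[0,0,0.004,0,0,0,0,0,0,0.004,0,0,0,0,0,0,0.004,0,0,0,0,0,0,0.003,0,0,0,0,0,0,0,0,0,0,0])

```text
time_s: 8.25
eef_pos: [0.4449, -0.0565, 0.0097]
ee_rot: [[0.184, 0.983, 0.007], [0.983, -0.184, -0.001], [0.001, 0.007, -1.0]]
contact_force: [6.3, -0.9, -1.5]
opening: 0.0075
gripper_force: 30.0
```

```bash
python3 -c "
from t import *
st()"
```

```text
t 8.25 tcp(tray axes mm) [447.7  26.3] z 9.7 yaw y -10.63 tilt [ 6.6e-03 -6.0e-04 -1.0e+00] F [ 6.3 -0.9 -1.5] open 0.0075 gf 29.999750554561615
```

Emit:
move_arm(rows=[0,0,0.002,0,0,0,0,0,0,0.001,0,0,0,0,0,0,0,0,0,0,0,0.35,0,0,0,0,0,0,0.35,0,0,0,0,0,0,0.35,0,0,0,0,0,0,0.35,0,0,-0.03,0,0,0,0.35,0,0,-0.06,0,0,0,0.35,0,0,-0.06,0,0,0,0.35,0,0,0,0,0,0])

```text
time_s: 9.5
eef_pos: [0.447, -0.057, 0.1631]
ee_rot: [[0.184, 0.983, 0.009], [0.983, -0.184, -0.001], [0.0, 0.009, -1.0]]
contact_force: [-0.5, 0.1, -0.6]
opening: 0.0321
gripper_force: 0.0
```

```bash
python3 - <<'E'
from t import *
st()
p,d,c=snap('wrist','w4.png')
h=cv2.cvtColor(p,cv2.COLOR_RGB2HSV)
m=cv2.inRange(h,(0,150,80),(8,255,255))|cv2.inRange(h,(172,150,80),(180,255,255)); m[:,:200]=0;m[300:]=0
n,l,s,ce=cv2.connectedComponentsWithStats(m); i=1+s[1:,4].argmax(); v,u=np.nonzero(l==i)
T=tr(np.array([onplane(c,x,y,.021,True) for x,y in zip(u,v)])); print(T.min(0),T.max(0),'div y',T[:,1].max()-38.3,'front x',T[:,0].min()+4.3)
D={'scene':snap('scene'),'side':snap('side')}
f='side'; p,d,c=D[f]
cv2.imwrite('pics/side2.png',cv2.resize(cv2.cvtColor(p[110:300,130:400],cv2.COLOR_RGB2BGR),None,fx=2.9,fy=2.9))
E
```

```text
t 9.5 tcp(tray axes mm) [449.9  26.2] z 163.1 yaw y -10.6 tilt [ 0.0093 -0.0013 -1.    ] F [-0.5  0.1 -0.6] open 0.0321 gf 0.0
[447.13589135 -16.28334243] [510.03688832  60.11106429] div y 21.811064290678935 front x 451.435891346546
```

View pics/w4.png

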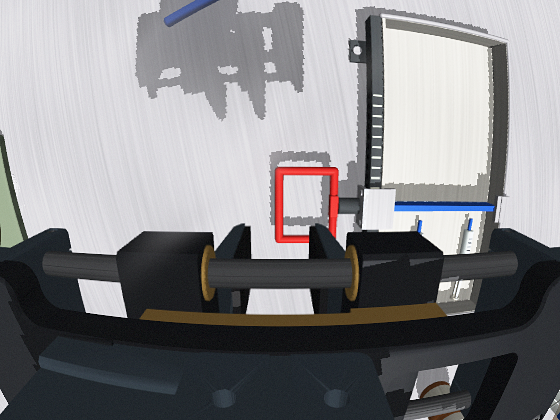

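The pin is home: the handle's front is back at its start x, and the divider sits at the -30 mm hole. The short syringes at (420,227) and (469,222) are clear of the divider at row 207. Next is the long syringe.

Emit:
move_arm(rows=[0.5,0.045,0.013,-0.004,0,0,0,0.5,0.045,0.013,-0.004,0,0,0,0.5,0.045,0.013,-0.004,0,0,0,0.5,0.045,0.013,-0.004,0,0,0,0.5,0.045,0.013,-0.004,0,0,0,0.5,0.045,0.013,-0.004,0,0,0,0.5,0.045,0.013,-0.004,0,0,0,0.5,0.045,0.013,-0.004,0,0,0,0.5,0.045,0.013,-0.004,0,0,0,0.5,0,0,0,0,0,-0.171,0.5,0,0,0,0,0,-0.171,0.5,0,0,0,0,0,-0.171,0.5,0,0,0,0,0,-0.171,0.5,0,0,0,0,0,-0.171,0.5,0,0,0,0,0,-0.171,0.5,0,0,0,0,0,-0.171,0.5,0,0,0,0,0,-0.171,0.5,0,0,0,0,0,-0.171,0.5,0,0,0,0,0,-0.171,0.5,0,0,0,0,0,0])

```text
time_s: 12.15
eef_pos: [0.6331, 0.3195, 0.1921]
ee_rot: [[-0.999, 0.048, -0.005], [0.048, 0.999, -0.002], [0.004, -0.002, -1.0]]
contact_force: [-0.8, -0.4, 0.5]
opening: 0.0453
gripper_force: 0.0
```

```bash
python3 - <<'E'
from t import *
s=st(); print(s['eef_pos'],s['q'])
p,d,c=snap('wrist','w5.png')
h=cv2.cvtColor(p,cv2.COLOR_RGB2HSV)
for n,lo,hi in(('green',(45,100,30),(85,255,255)),('orange',(3,130,120),(18,255,255))):
    m=cv2.inRange(h,lo,hi); k,l,S,ce=cv2.connectedComponentsWithStats(m)
    for i in range(1,k):
        if S[i,4]>30: print(n,ce[i].round(),S[i],onplane(c,*ce[i],.0105,True)[:2].round(4))
E
```

```text
t 12.15 tcp(tray axes mm) [563.6 430.5] z 192.1 yaw y 87.26 tilt [-0.0045 -0.0021 -1.    ] F [-0.8 -0.4  0.5] open 0.0453 gf 0.0
[0.63313207 0.31950002 0.19206916] [ 2.58455143e+01  3.15526456e+01  7.12361565e+01  5.21435838e-03
  7.74960636e+01 -6.14144451e+01]
green [283.  55.] [274  54  18   3  34] [0.48   0.3293]
green [283.  79.] [277  57  13  43 501] [0.5077 0.328 ]
orange [282. 197.] [279 190   7  15 100] [0.6366 0.3214]
orange [314. 291.] [307 288  16   8  75] [0.7533 0.3551]
```

View pics/w5.png

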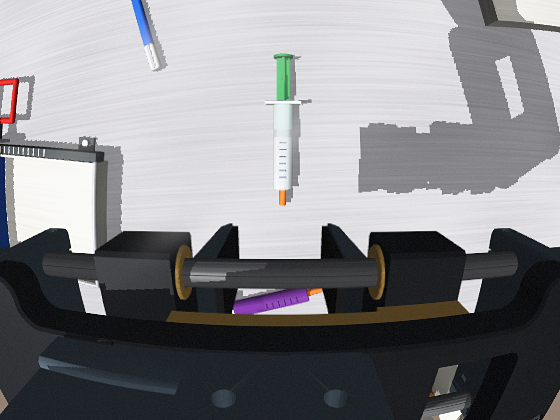

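The green syringe lies straight ahead: thumb end at (283,55), cap end at (282,204). The purple look-alike is at (270,300), behind the fingers. I'll move 61 mm along tool x, descend and grip.

Emit:
move_arm(rows=[0.5,0.03,0.001,0.02,0,0,0,0.5,0.031,0.001,0.03,0,0,0,0.5,0,0,0.05,0,0,0,0.5,0,0,0.05,0,0,0,0.5,0,0,0.02,0,0,0,0.5,0,0,0.014,0,0,0,0.5,0,0,0,0,0,0,0.5,0,0,0,0,0,0])

```text
time_s: 13.2
eef_pos: [0.574, 0.3252, 0.012]
ee_rot: [[-0.999, 0.046, 0.002], [0.046, 0.999, 0.001], [-0.002, 0.001, -1.0]]
contact_force: [-0.2, -0.7, -0.1]
opening: 0.0458
gripper_force: 0.0
```

```bash
python3 -c "
from t import *
print(st()['eef_pos'])"
```

```text
t 13.2 tcp(tray axes mm) [504.4 425.2] z 12.0 yaw y 87.35 tilt [ 0.0018  0.001  -1.    ] F [-0.2 -0.7 -0.1] open 0.0458 gf 0.0
[0.57395858 0.32515683 0.01198489]
```

Emit:
move_arm(rows=[0.5,0,0,0.005,0,0,0,0.5,0,0,0,0,0,0,0,0,0,0,0,0,0,0,0,0,0,0,0,0,0,0,0,0,0,0,0,0,0,0,0,0,0,0,0,0,0,0,0,0,0,0,0,0,0,0,0])

```text
invalid input
```

```bash
python3 -c "
from t import *
print(st()['eef_pos'])"
```

```text
t 13.2 tcp(tray axes mm) [504.4 425.2] z 12.0 yaw y 87.35 tilt [ 0.0018  0.001  -1.    ] F [-0.2 -0.7 -0.1] open 0.0458 gf 0.0
[0.57395858 0.32515683 0.01198489]
```

Emit:
move_arm(rows=[0.5,0,0,0.005,0,0,0,0.5,0,0,0,0,0,0,0,0,0,0,0,0,0,0,0,0,0,0,0,0,0,0,0,0,0,0,0,0,0,0,0,0,0,0,0,0,0,0,0,0,0])

```text
time_s: 14.08
eef_pos: [0.5733, 0.3248, 0.0061]
ee_rot: [[-0.999, 0.046, 0.0], [0.046, 0.999, 0.0], [-0.0, 0.0, -1.0]]
contact_force: [-0.5, 0.7, 1.1]
opening: 0.0203
gripper_force: 30.0
```

```bash
python3 -c "
from t import *
print(st()['eef_pos'])"
```

```text
t 14.07 tcp(tray axes mm) [503.7 424.7] z 6.1 yaw y 87.38 tilt [ 2.e-04  2.e-04 -1.e+00] F [-0.5  0.7  1.1] open 0.0203 gf 29.99496281147003
[0.57327036 0.32478848 0.00608153]
```

Emit:
move_arm(rows=[0,0,0,-0.02,0,0,0,0,0,0,-0.05,0,0,0,0,0,0,-0.05,0,0,0,0,0,0,0,0,0,0.171,0,0,0,0,0,0,0.171,0,0,0,0,0,0,0.171,0,0,0,0,0,0,0.171,0,0,0,0,0,0,0.171,0,0,0,0,0,0,0.171,0,0,0,0,0,0,0.171,0,0,0,0,0,0,0.171,0,0,0,0,0,0,0.171,0,0,0,0,0,0,0.171,0,0,0,0,0,0,0])

```text
time_s: 15.82
eef_pos: [0.5731, 0.3246, 0.1257]
ee_rot: [[0.182, 0.983, -0.0], [0.983, -0.182, -0.0], [-0.0, -0.0, -1.0]]
contact_force: [-0.6, -0.2, -0.2]
opening: 0.0203
gripper_force: 30.0
```

Emit:
move_arm(rows=[0,-0.03,0.012,0,0,0,0,0,-0.04,0.016,0,0,0,0,0,-0.04,0.016,0,0,0,0,0,-0.04,0.016,0,0,0,0,0,-0.04,0.016,0,0,0,0,0,-0.04,0.016,0,0,0,0,0,-0.04,0.016,0,0,0,0,0,-0.03,0.01,0,0,0,0,0,-0.018,0.006,0,0,0,0,0,0,0,0,0,0,0,0,0,0,0,0,0,0])

```text
time_s: 17.2
eef_pos: [0.6364, -0.0096, 0.1259]
ee_rot: [[0.183, 0.983, -0.0], [0.983, -0.183, 0.001], [0.001, -0.0, -1.0]]
contact_force: [0.0, 1.2, -0.8]
opening: 0.0203
gripper_force: 30.0
```

```bash
python3 - <<'E'
from t import *
s=st(); print(s['eef_pos'],s['q'])
p,d,c=snap('wrist','w6.png')
h=cv2.cvtColor(p,cv2.COLOR_RGB2HSV)
z=s['eef_pos'][2]+.0045
for n,lo,hi in(('green',(45,100,30),(85,255,255)),('orange',(3,130,120),(18,255,255))):
    m=cv2.inRange(h,lo,hi); k,l,S,ce=cv2.connectedComponentsWithStats(m)
    for i in range(1,k):
        if S[i,4]>30: print(n,ce[i].round(),S[i],tr(onplane(c,*ce[i],z,True)))
E
```

```text
t 17.2 tcp(tray axes mm) [627.3 107.7] z 125.9 yaw y -10.53 tilt [-3.e-04  7.e-04 -1.e+00] F [ 0.   1.2 -0.8] open 0.0203 gf 29.994750022888184
[ 0.63640106 -0.00956923  0.12588208] [-1.91881646e+00  2.73707547e+01  8.84488526e+01  4.64537156e-02
  6.41989372e+01  8.58914093e+00]
green [280. 103.] [ 267   77   34   61 1338] [627.94813427 188.61427856]
green [282. 170.] [267 152  27  30 456] [629.25208976 154.65897498]
```

View pics/w6.png

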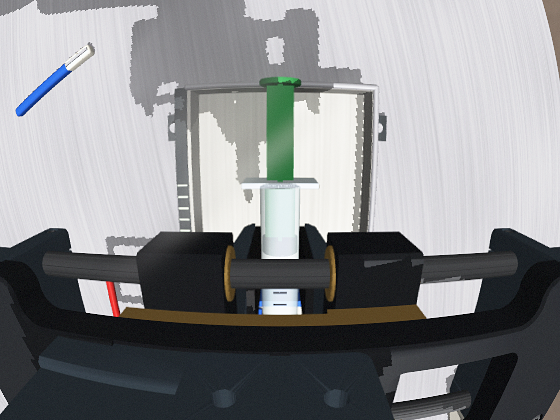

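The syringe is centred over the left compartment: thumb disc at (280,80), tray walls at u≈190 and 370, with both ends clear. I'll lower it gently.

Emit:
move_arm(rows=[0,0,0,0.02,0,0,0,0,0,0,0.025,0,0,0,0,0,0,0.025,0,0,0,0,0,0,0.02,0,0,0,0,0,0,0.01,0,0,0,0,0,0,0.006,0,0,0,0,0,0,0.004,0,0,0,0,0,0,0,0,0,0,0,0,0,0,0,0,0])

```text
time_s: 18.38
eef_pos: [0.637, -0.0107, 0.0165]
ee_rot: [[0.184, 0.983, 0.001], [0.983, -0.184, 0.0], [0.0, 0.001, -1.0]]
contact_force: [-0.1, 0.0, -0.4]
opening: 0.0203
gripper_force: 30.0
```

```bash
python3 -c "
from t import *
print(st()['eef_pos'])"
```

```text
t 18.38 tcp(tray axes mm) [628.1 106.7] z 16.5 yaw y -10.61 tilt [ 1.1e-03  1.0e-04 -1.0e+00] F [-0.1  0.  -0.4] open 0.0203 gf 29.99468743801117
[ 0.63696467 -0.01067421  0.01650844]
```

Emit:
move_arm(rows=[0,0,0,0.004,0,0,0,0,0,0,0.002,0,0,0,0,0,0,0.001,0,0,0,0,0,0,0,0,0,0,0,0,0,0,0,0,0])

```text
time_s: 19.0
eef_pos: [0.6365, -0.0107, 0.0091]
ee_rot: [[0.184, 0.983, -0.0], [0.983, -0.184, 0.0], [0.0, -0.0, -1.0]]
contact_force: [-1.5, 0.2, 2.0]
opening: 0.0201
gripper_force: 30.0
```

```bash
python3 -c "
from t import *
print(st()['eef_pos'])"
```

```text
t 19.0 tcp(tray axes mm) [627.6 106.6] z 9.1 yaw y -10.6 tilt [-2.e-04  0.e+00 -1.e+00] F [-1.5  0.2  2. ] open 0.0201 gf 29.995149672031403
[ 0.6364876  -0.01066592  0.00908165]
```

It's touching the floor at the expected height, with about 2 N of contact. I'll release, rise and back off.

Emit:
move_arm(rows=[0.5,0,0,0,0,0,0,0.5,0,0,0,0,0,0,0.5,0,0,0,0,0,0,0.5,0,0,0,0,0,0,0.5,0,0,-0.01,0,0,0,0.5,0,0,-0.03,0,0,0,0.5,0,0,-0.05,0,0,0,0.5,0,0,-0.05,0,0,0,0.5,0,-0.04,-0.04,0,0,0,0.5,0,-0.05,0,0,0,0,0.5,0,-0.05,0,0,0,0,0.5,0,-0.05,0,0,0,0,0.5,0,0,0,0,0,0])

```text
time_s: 20.62
eef_pos: [0.4464, 0.0247, 0.1897]
ee_rot: [[0.183, 0.983, -0.001], [0.983, -0.183, 0.0], [0.0, -0.001, -1.0]]
contact_force: [0.6, -0.7, -0.6]
opening: 0.0457
gripper_force: 0.0
```

```bash
python3 - <<'E'
from t import *
st()
P=[]
for n in('side',):
    p,d,c=snap(n); h=cv2.cvtColor(p,cv2.COLOR_RGB2HSV)
    for nm,lo,hi in(('green',(45,100,30),(85,255,255)),('orange',(3,110,80),(18,255,255))):
        m=cv2.inRange(h,lo,hi); m[:,:230]=0;m[:150]=0;m[295:]=0;m[:,390:]=0
        v,u=np.nonzero(m)
        if len(u): T=tr(np.array([onplane(c,x,y,.0135) for x,y in zip(u,v)])); print(n,nm,len(u),T.mean(0)-[628,51.7],T.min(0)-[628,51.7],T.max(0)-[628,51.7])
    cv2.imwrite('pics/final.png',cv2.resize(cv2.cvtColor(p[100:300,130:400],cv2.COLOR_RGB2BGR),None,fx=2.9,fy=2.9))
E
```

```text
t 20.62 tcp(tray axes mm) [434.3 106.4] z 189.7 yaw y -10.54 tilt [-6.e-04  2.e-04 -1.e+00] F [ 0.6 -0.7 -0.6] open 0.0457 gf 0.0
side green 65 [ -1.45942712 129.57676984] [ -7.81827884 105.51382898] [  5.99060876 151.37132266]
side orange 21 [-0.91276679 -7.89425969] [ -4.90245488 -15.62533758] [ 2.58153265 -0.06675594]
```

View pics/final.png

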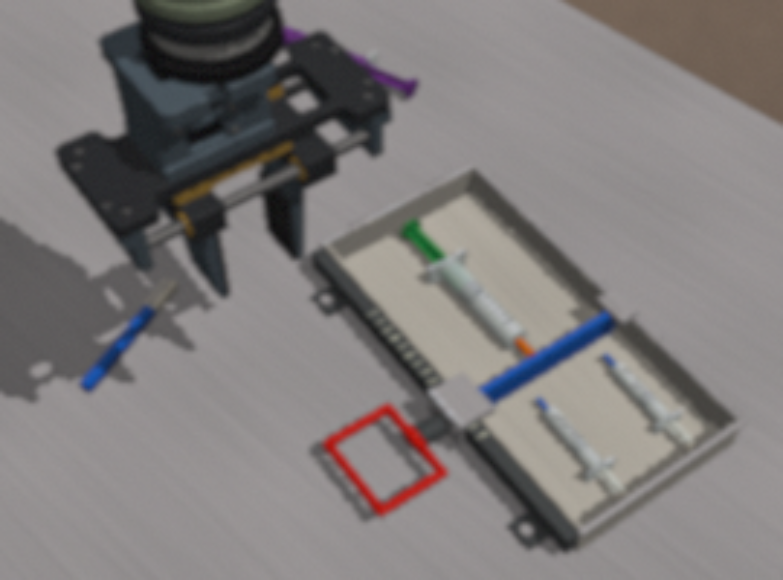

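The final view shows the long syringe flat and lengthwise in the left compartment, from (410,230) to (535,352). The divider is between it and the short syringes, and the handle is home. I'm handing it in.

```bash
python3 -c "
from cell import r
print(r.sign_off())"
```

```text
the job is handed in; nothing more can be done
None
```

The job is handed in: by my measurements the divider is pinned at the -30 mm hole and the long syringe lies flat and lengthwise in the left compartment, with nothing else seen to have moved, but the hand-in gave no verdict.

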